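# Draw and hold the syringe plunger in the door rack

### The arm

A 7-joint arm with a two-finger parallel gripper is mounted at the origin on the work surface. World frame = base frame: x ahead of the robot, y to its left, z up, the work surface at z = 0. Lengths are in m, angles in rad, forces in N, time in s.
With the tool pointing down it reaches from about 0.425 to 0.925 m from the base axis. Payload 6.8 kg.
Tool frame: the origin (TCP) lies on the centre line of the jaws, within the pads' length; the fingertips stand 14 mm ahead of it and the grasp point (between the pads) lies 5 mm behind it (r.nose_length is the distance from the TCP to the fingertips, in m); z points along the fingers, y is the direction in which the jaws open and shut (so a half turn about z gives the same grasp; the last joint's range is limited). The gripper opens to 85 mm and grips with 20 to 120 N. Pads are 22 mm wide; open, the fingers measure 114 mm over their backs; the gripper's body (76 mm by 85 mm) begins 54 mm behind the grasp point. The pads swing forward as they close: fully open they stand 13 mm farther back than shut.
Start: joints at [1.04, 0.477, 0.022, 1.555, -0.011, 1.109, -0.083], TCP at [0.277, -0.616, 0.245] pointing down, gripper open.
Joint ranges: [-2.96, 2.96], [-0.34, 2.1], [-1.41, 1.46], [0.24, 2.44], [-1.37, 4.51], [0.17, 1.92], [-2.96, 2.96]. Speed limits (rad/s): [2.39, 2.39, 3.14, 3.14, 3.14, 3.14, 3.14].

### API

Orientations are given as a rotation vector (axis times angle).
In Python, from bench import r, imaging, look_for, outline_of gives the robot as it stands. The module is installed in compiled form; this text tells all that it offers.
- The arm moves only by the tool carry_out, never from a script. Its arguments are lists of equal length, an entry for each row: "offset": the shift along the tool's x, y, z as a fraction of full scale, a list of three; "turn": the turn, a rotation vector about the tool's x, y, z as a fraction of full scale, a list of three. A call has 1 to 8 rows; each row is the pose to reach, as a shift and turn from the pose commanded when the call began, along the tool's axes at that moment; what a row does not reach only later rows make up. Full scale, the value 1, is 0.5 m for a shift and 1.5 rad for a turn. A row lasts 1/10 s, in which the tool goes at most 50 mm and 8.59 degrees, less where a joint would pass 70% of its speed; a pose out of reach is approached as far as the arm can. A call with a number of a shift or a turn outside -1 to 1 is refused whole. A call with a gripper value outside its range is refused whole. "hand" is the closure, from 0 (fully open) to 1 (shut), set as the call begins (left out, the last holds). The fingers move at their own pace and stop on an object; "force" is the grip in N (left out, the last holds). Time passes only in rows, so rows that repeat a pose let the fingers close. It gives the time, the measured TCP pose, the force and the opening at its end, in the units of the state.
- r.get_obs(): the state, without advancing time (a new reading comes with each control period).
- imaging.grab_frame(name): name is "scene" or "top" or "wrist"; returns a dict with "pixels" (400x640x3 uint8, red, green, blue), "fx", "fy", "cx", "cy" (pixels), "R" (3x3) and "t" (3): a world point X has camera coordinates R X + t. Camera axes: x right, y down, z forward; pixel columns grow to the right and rows downward; lengths in m; the calibration is good to about 2 mm. A picture is of the moment at which its call begins. There is no depth.
- r.hand_in(): hands the job in, once; it reports no verdict.
Trained networks look in the newest picture that a camera, given by its name, has taken for a name from the list of things; names that differ only in an ending like _2 or _b are one class to them, and where a whole thing is asked for, a point or a joint stands for the part that bears it (a point fixed in the world has none). Each returns a list of dicts, best first, with "score" (0 to 1); they miss things now and then, are a little off and sometimes report something else, mostly with a low value. They report only what shows in the picture. A call takes as long as a camera call.
- look_for(query, camera): "xyz" ([x, y, z] in m, in the coordinates of the camera as it stood for that picture, good to about 4 mm: the middle of the surface that is visible of it).
- outline_of(query, camera): "region" (400x640 bool, what is visible of it).
The state is a dict: "clock": time; "joints": joint angles; "qvel": joint speeds; "tau": joint torques, N m; "tcp_pos": TCP position; "orientation": TCP orientation; "contact_force": force on the tool from outside, world axes, zero at the start; "moment": the same for the moment, N m; "grip_width": finger opening in m.
Only numpy, scipy, OpenCV 4.12 (cv2) and the standard library are available. Lean on these libraries where they do the work, as an engineer would, in place of code of your own. Each camera call takes 0.05 s, during which the arm holds its last target. There are 200 camera calls.

### The job

The washout syringe with the blue knob, kept upright in the rack inside the cabinet door, is due for a look at its plunger. Swing the blue door open by its handle until it stands about square to the cabinet and leave it so, then draw the blue-knobbed plunger straight up, gently and without wrenching it sideways in its snug barrel, until the whole orange band is out of the barrel's mouth but the black band below it is still hidden inside. Finish while holding the plunger there in the gripper; leave the green-knobbed plunger down and everything else in its place.

Things in the scene. Friction and masses are not known exactly. Their poses are not given: they have to be found in the camera images.
- door (a joint): Blue door, 274 mm wide, 15 thick, from 3 to 257 mm above the table. Rad: 0 shut (the start), grows as it opens, 1.57 square to the cabinet, stop at 1.9. The upright hinge is at its left (+y) edge; the free edge with the handle swings towards the robot and to the left (clockwise from above). The hinge is stiff (about 0.3 N m): the door stays where it is left.
- door_handle (a point): Point to grip on the handle, a round upright steel bar 11 mm in diameter near the free edge, its axis 35 mm off the door's outer face. The bar spans 137 to 248 mm above the table; this point is on its axis, 212 mm above the table, between its two standoffs (150 and 235 mm above the table). Axes as door_hinge.
- door_hinge (a point): Point on the hinge axis, at the panel's outer face and left edge, 130 mm above the table. Axes turn with the door: z up, y along the panel from free edge to hinge, x from the outer to the inner face (the rack's side). In these axes the handle point is at x -35, y -244 mm, the barrels' axes at x 75, y -110 and -190 mm.
- mouth0 (a point): Centre of the mouth of the barrel nearer the hinge, 149 mm above the table, z up along the bore. The round bore is 20 mm wide, 85 mm deep. The barrels' axes are 80 mm apart, 60 mm from the door's inner face; with the door shut they are under the cabinet's roof. Axes as door_hinge.
- mouth1 (a point): Centre of the mouth of the barrel nearer the door's free edge; otherwise the same as mouth0.
- blue_plunger: Plunger to draw: loose steel rod 19 mm in diameter, blue knob on top, 0.12 to 0.28 kg, down in either of the barrels. Origin: centre of the lower end (64 mm above the table when down), z up. From there: black band 10 to 25 mm, orange 45 to 60, knob 110 to 140. The barrel hides the lowest 85 mm. Drawn 40 mm all the orange is out; at 60 mm the black begins to show. It drops if let go.
- blue_plunger_knob (a point): Centre of the blue round knob, 23 mm across, 30 mm tall; 125 mm above the rod's lower end (189 mm above the table when down). It can be gripped from above at any yaw.
- blue_plunger_mark (a point): Point on the blue plunger's axis at the lower edge of its orange band, 45 mm above its lower end; 40 mm below the barrel's mouth when down.
- green_plunger: The same plunger with a green knob, in the other barrel: to be left down. Origin at the centre of its lower end.
- green_plunger_mark (a point): Point on the green plunger's axis at the lower edge of its orange band, 45 mm above its lower end.
- glove_box_a: Blue glove carton 110 x 210 x 75 mm (x, y, z) on the right of the table; origin under its centre. Leave alone.
- glove_box_b: Yellow glove carton 110 x 200 x 75 mm on the left of the table; origin under its centre. Leave alone.
- tape_roll: Orange roll, 90 mm wide, 25 mm tall, lying on the left of the table; origin under its centre. Leave alone.
- saline_bottle: Clear bottle 66 mm wide, 150 mm tall, on the right of the table; origin under its centre. Leave alone.
- cabinet: White bench cabinet with a roof, standing on the table, 180 mm deep (x), 280 wide (y), 260 tall, with two bottles at its back; origin under its centre, its front with the blue door faces the robot (-x).
- barrel0: Barrel nearer the hinge: upright white square sleeve 36 x 36 mm, 100 mm tall, with finger wings to 54 mm wide at its top, fixed in the rack on the door's inner face; origin at the centre of its underside, 49 mm above the table.
- barrel1: The same barrel nearer the door's free edge; origin at the centre of its underside, 49 mm above the table.

How it is judged:
On the way, in this order (a step that is already met when the one before it is completed fails the run):
1. the door is swung open to about square (beyond 1.35 rad), the blue plunger still down (value of joint door above 1.35 rad and z of blue_plunger_mark in the frame of mouth0 below -0.03 m), for 0.2 s.
2. the blue plunger is drawn partway and held (z of blue_plunger_mark in the frame of mouth0 between -0.003 and 0.023 m and (horizontal distance between blue_plunger_mark and mouth0 below 0.004 m or horizontal distance between blue_plunger_mark and mouth1 below 0.004 m) and angle between the z axis of blue_plunger and the z axis of mouth0, either way round below 0.06 rad and contact force between blue_plunger and the fingers above 0.5 N and linear speed of blue_plunger below 0.03 m/s), for 0.2 s.
At the end, for the whole second after the job is handed in: The door stands open beyond 1.35 rad; the blue plunger is held by the fingers, at rest, still in its bore and in line with it (within 4 mm and 0.06 rad), with the lower edge of its orange band between 3 mm below and 23 mm above the barrel's mouth; the green plunger is down (all of step 2 and value of joint door above 1.35 rad and z of green_plunger_mark in the frame of mouth0 below -0.03 m); the arm keeps its last pose, push and grip.
It fails at once if the blue plunger is drawn more than 75 mm, all but out (z of blue_plunger_mark in the frame of mouth0 above 0.035 m).
It fails at once if the blue plunger is wrenched sideways in its bore (wall forces over 60 N in all) (contact force between blue_plunger and barrel0 above 60 N or contact force between blue_plunger and barrel1 above 60 N).
It fails at once if the green plunger is lifted more than 15 mm (z of green_plunger_mark in the frame of mouth0 above -0.025 m).
It fails at once if a bystander is displaced more than 30 mm or tipped (distance of any of glove_box_a, glove_box_b, tape_roll, saline_bottle from where it was at the start of the episode above 0.03 m or angle between any of glove_box_a, glove_box_b, tape_roll, saline_bottle's own z axis and vertical above 0.3 rad).
It also fails if it takes over 51 s, if anything falls off the work surface, if the arm or the gripper's body presses on something with over 40 N, if the wrist force passes 120 N, or if a joint passes its speed limit or range.

## Working session

There is one attempt and no reset: what is moved stays moved. The work goes in short steps, Python scripts to look and compute and a tool call to move; the robot and the scene stay as the last step left them, time stands still between calls to the robot, and variables do not carry over. Pictures are saved under pics/ and viewed, about 8 in all and at most 12, crops included, and the job is handed in when it is done.

Besides the shell and the picture viewer there is one more tool, called after "Emit:" in YAML: its name, and indented under it one key for each argument. carry_out: Moves the arm, as the interface text tells. Shift numbers are shares of 0.5 m and turn numbers shares of 1.5 rad, none past 1 either way. Its arguments: {"type":"object","properties":{"offset":{"type":"array","items":{"type":"array","items":{"type":"number","minimum":-1,"maximum":1}}},"turn":{"type":"array","items":{"type":"array","items":{"type":"number","minimum":-1,"maximum":1}}},"hand":{"type":"number"},"force":{"type":"number"}},"required":["offset","turn"]}

```bash
mkdir -p pics; cat > h.py <<'E'
import numpy as np, cv2
from bench import r, imaging, look_for, outline_of
from scipy.spatial.transform import Rotation as Ro
def find(q,cam,f,n=2):
    for d in look_for(q,cam)[:n]:
        c=np.array(d["xyz"]); X=f["R"].T@(c-f["t"])
        u=f["fx"]*c[0]/c[2]+f["cx"]; v=f["fy"]*c[1]/c[2]+f["cy"]
        print(cam,q,round(d["score"],2),X.round(4),(int(u),int(v)))
def save(f,n): cv2.imwrite("pics/"+n,cv2.cvtColor(f["pixels"],cv2.COLOR_RGB2BGR))
def state():
    o=r.get_obs(); print({k:np.round(o[k],4) for k in("clock","tcp_pos","orientation","contact_force","grip_width","joints")})
    print(Ro.from_rotvec(o["orientation"]).as_matrix().round(3)); return o
def rel(P):
    "world shift -> tool offset units"
    o=r.get_obs(); return (Ro.from_rotvec(o["orientation"]).as_matrix().T@(np.array(P)-o["tcp_pos"])/0.5).round(4)
E
python3 - <<'E'
from h import *
state()
for cam in("scene","top"):
    f=imaging.grab_frame(cam); save(f,cam+"0.png"); print(cam,(-f["R"].T@f["t"]).round(2))
    for q in("door_handle","door","cabinet","blue_plunger","green_plunger","glove_box_a","tape_roll","saline_bottle"): find(q,cam,f)
E
```

```text
{'clock': np.float64(0.0), 'tcp_pos': array([ 0.2767, -0.6151,  0.2443]), 'orientation': array([-3.0699e+00, -6.5890e-01,  8.0000e-04]), 'contact_force': array([0.3165, 0.3189, 1.1691]), 'grip_width': np.float64(0.085), 'joints': array([ 1.0399,  0.4778,  0.0223,  1.5565, -0.0115,  1.1093, -0.0831])}
[[ 0.912  0.41  -0.001]
 [ 0.41  -0.912  0.002]
 [-0.    -0.002 -1.   ]]
scene [0.18 0.21 1.55]
scene door_handle 0.71 [ 0.7036 -0.045   0.1695] (331, 168)
scene door 0.59 [ 0.696  -0.0451  0.1717] (332, 170)
scene cabinet 0.61 [ 0.7396 -0.0487  0.2642] (326, 145)
scene green_plunger 0.62 [ 0.6945 -0.0443  0.1717] (332, 171)
scene glove_box_a 0.95 [0.6239 0.5047 0.0763] (181, 281)
scene glove_box_a 0.8 [ 0.6025 -0.4272  0.08  ] (450, 154)
scene tape_roll 0.93 [0.406  0.3985 0.0284] (246, 331)
scene saline_bottle 0.62 [ 0.4425 -0.4386  0.1022] (482, 191)
top [ 0.31 -0.01  1.41]
top door_handle 0.87 [ 0.6921 -0.0467  0.1826] (337, 176)
top door_handle 0.46 [ 0.4363 -0.4424  0.0979] (464, 266)
top door 0.89 [ 0.69   -0.0474  0.1834] (337, 177)
top cabinet 0.72 [ 0.7468 -0.0531  0.261 ] (341, 150)
top blue_plunger 0.43 [ 0.6016 -0.433   0.0711] (455, 215)
top glove_box_a 0.9 [0.6262 0.4935 0.0757] (169, 203)
top glove_box_a 0.66 [ 0.6039 -0.4356  0.0737] (456, 215)
top tape_roll 0.72 [0.3996 0.3973 0.0285] (197, 275)
top saline_bottle 0.63 [ 0.4354 -0.4364  0.0959] (462, 266)
```

View pics/scene0.png

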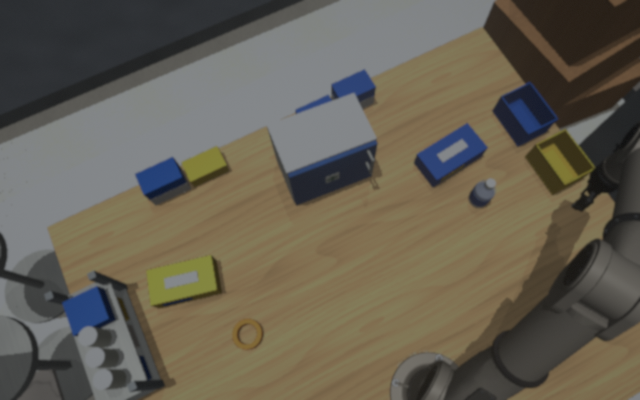

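View pics/top0.png

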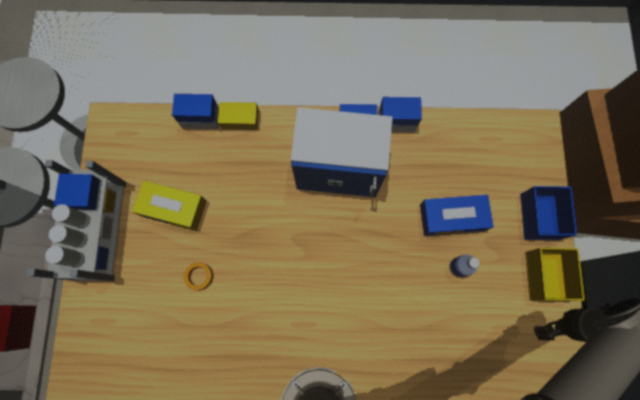

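The scene view shows the cabinet with its roof's front corners at about (285,167) and (376,149), and the handle bar near (371,158). In the top view the roof's front edge runs from (293,161) to (388,168), and the handle is near (377,183).

```bash
cat >> h.py <<'E'
def onz(f,u,v,z):
    d=f["R"].T@np.array([(u-f["cx"])/f["fx"],(v-f["cy"])/f["fy"],1]); C=-f["R"].T@f["t"]
    return C+d*(z-C[2])/d[2]
def proj(f,X):
    c=f["R"]@np.array(X)+f["t"]; return np.array([f["fx"]*c[0]/c[2]+f["cx"],f["fy"]*c[1]/c[2]+f["cy"]])
E
python3 - <<'E'
from h import *
ims=[]
for cam,(x,y) in(("scene",(260,80)),("top",(280,95))):
    f=imaging.grab_frame(cam)
    c=f["pixels"][y:y+130,x:x+130]
    ims.append(cv2.resize(cv2.convertScaleAbs(c,alpha=1.5,beta=20),None,fx=3,fy=3,interpolation=cv2.INTER_CUBIC))
    # roof mask : bright low-saturation component
    hsv=cv2.cvtColor(f["pixels"],cv2.COLOR_RGB2HSV)
    m=((hsv[...,1]<60)&(hsv[...,2]>110)).astype(np.uint8)
    p=(325,135) if cam=="scene" else (341,140)
    m=cv2.morphologyEx(m,cv2.MORPH_OPEN,np.ones((3,3)))
    n,l=cv2.connectedComponents(m); k=(l==l[p[1],p[0]]); print(k.sum(),hsv[p[1],p[0]])
    cs,_=cv2.findContours(k.astype(np.uint8),0,1); c=max(cs,key=cv2.contourArea)
    b=cv2.minAreaRect(c); q=cv2.approxPolyDP(cv2.convexHull(c),5,True)[:,0]; 
    for u,v in q: print(cam,u,v,onz(f,u,v,.26).round(4))
cv2.imwrite("pics/crop.png",cv2.cvtColor(np.hstack(ims),cv2.COLOR_RGB2BGR))
E
```

```text
47164 [105  11 137]
scene 493 0 [ 0.9503 -0.759   0.26  ]
scene 482 27 [ 0.8788 -0.6703  0.26  ]
scene 376 138 [ 0.6961 -0.1866  0.26  ]
scene 26 272 [0.7838 0.8269 0.26  ]
scene 6 268 [0.8191 0.8713 0.26  ]
scene 0 144 [1.1866 0.7888 0.26  ]
scene 339 0 [ 1.1818 -0.3212  0.26  ]
5216 [100  10 160]
top 297 108 [0.8778 0.0776 0.26  ]
top 391 117 [ 0.8538 -0.1987  0.26  ]
top 388 168 [ 0.6968 -0.1871  0.26  ]
top 291 160 [0.7163 0.09   0.26  ]
```

View pics/crop.png

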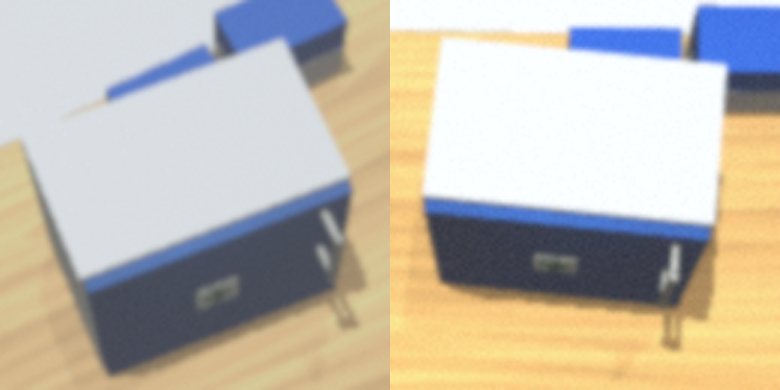

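Emit:
carry_out:
  offset:
    - [0, 0, -0.09]
    - [0.08, -0.045, -0.18]
    - [0.16, -0.09, -0.23]
    - [0.25, -0.14, -0.23]
    - [0.34, -0.19, -0.23]
    - [0.43, -0.24, -0.23]
    - [0.52, -0.29, -0.23]
    - [0.6, -0.34, -0.23]
  turn:
    - [0, 0, -0.1]
    - [0, 0, -0.2]
    - [0, 0, -0.3]
    - [0, 0, -0.4]
    - [0, 0, -0.5]
    - [0, 0, -0.6]
    - [0, 0, -0.7]
    - [0, 0, -0.8]

```text
clock: 1.8
tcp_pos: [0.472, -0.3499, 0.3606]
orientation: [2.156, 2.284, -0.0]
contact_force: [0.6, -1.0, -0.2]
grip_width: 0.0853
```

```bash
python3 - <<'E'
from h import *
state(); print(rel([0.62,-0.15,0.36]))
f=imaging.grab_frame("top"); print(onz(f,291.7,165,.257),onz(f,387.3,175,.257))
g=imaging.grab_frame("scene"); print(onz(g,290,176.7,.257),onz(g,376.7,143.3,.257))
E
```

```text
{'clock': np.float64(1.8), 'tcp_pos': array([ 0.472 , -0.3499,  0.3606]), 'orientation': array([ 2.1556e+00,  2.2842e+00, -1.0000e-04]), 'contact_force': array([ 0.551 , -0.9731, -0.177 ]), 'grip_width': np.float64(0.0853), 'joints': array([ 0.7925,  0.2672, -0.3255,  1.6042,  0.0884,  1.2839,  0.5107])}
[[-0.058  0.998  0.001]
 [ 0.998  0.058 -0.001]
 [-0.001  0.001 -1.   ]]
[0.382  0.3187 0.0012]
[0.70233795 0.08778626 0.257     ] [ 0.67688163 -0.18517427  0.257     ]
[0.7044478  0.08669287 0.257     ] [ 0.68148152 -0.18109484  0.257     ]
```

Emit:
carry_out:
  offset:
    - [0.05, 0.04, 0]
    - [0.1, 0.08, 0]
    - [0.15, 0.12, 0]
    - [0.2, 0.16, 0]
    - [0.25, 0.2, 0]
    - [0.3, 0.25, 0]
    - [0.35, 0.29, 0]
    - [0.38, 0.32, 0]
  turn:
    - [0, 0, -0.1]
    - [0, 0, -0.2]
    - [0, 0, -0.3]
    - [0, 0, -0.4]
    - [0, 0, -0.5]
    - [0, 0, -0.6]
    - [0, 0, -0.7]
    - [0, 0, -0.8]

```text
clock: 2.7
tcp_pos: [0.622, -0.1509, 0.3604]
orientation: [0.486, 3.103, 0.002]
contact_force: [1.2, -0.4, 0.2]
grip_width: 0.0851
```

Emit:
carry_out:
  offset:
    - [0, 0, 0]
    - [0, 0, 0]
    - [0, 0, 0]
  turn:
    - [0, 0, -0.1]
    - [0, 0, -0.155]
    - [0, 0, -0.155]

```text
clock: 3.0
tcp_pos: [0.621, -0.1538, 0.36]
orientation: [-0.135, -3.138, -0.0]
contact_force: [-0.1, -0.6, 0.4]
grip_width: 0.0855
```

```bash
python3 - <<'E'
from h import *
state()
f=imaging.grab_frame("wrist"); save(f,"w1.png"); print((-f["R"].T@f["t"]).round(3),f["R"].round(2))
for q in("door_handle","door","cabinet"): find(q,"wrist",f)
for z in(.248,.137): print(proj(f,[.649,-.153,z]))
E
```

```text
{'clock': np.float64(3.0), 'tcp_pos': array([ 0.621 , -0.1538,  0.36  ]), 'orientation': array([-1.3550e-01, -3.1383e+00, -3.0000e-04]), 'contact_force': array([-0.1413, -0.6193,  0.4057]), 'grip_width': np.float64(0.0855), 'joints': array([ 0.6074,  0.4116, -0.6489,  1.4626,  0.2501,  1.3514,  1.4288])}
[[-0.996  0.086 -0.   ]
 [ 0.086  0.996  0.   ]
 [ 0.     0.    -1.   ]]
[ 0.543 -0.147  0.49 ] [[ 0.08  1.    0.  ]
 [ 0.95 -0.08  0.3 ]
 [ 0.3  -0.03 -0.95]]
wrist door_handle 0.67 [ 0.6906 -0.0422  0.2077] (436, 244)
wrist door 0.92 [ 0.6911 -0.0414  0.2108] (438, 246)
wrist cabinet 0.63 [ 0.6939 -0.0653  0.2589] (430, 277)
[319.93196139 230.69535575]
[318.79240368 191.79454152]
```

View pics/w1.png

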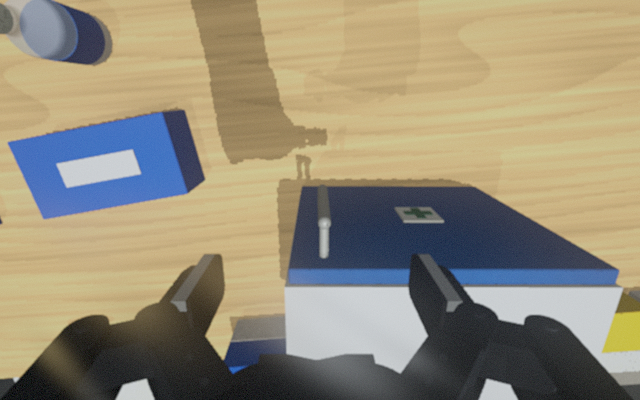

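The wrist view shows the bar from about (322,186) at its lower end to about (324,222) at its top. The bright upper standoff runs from there to (324,258), and the door's top outer edge goes from (291,268) to (615,268).

```bash
python3 - <<'E'
from h import *
f=imaging.grab_frame("wrist"); print(f["fx"])
print(onz(f,324,221,.248),onz(f,322,187,.137),onz(f,324,258,.235))
print(onz(f,291,268,.257),onz(f,615,268,.257))
c=f["pixels"][175:290,280:365]; cv2.imwrite("pics/w1c.png",cv2.cvtColor(cv2.resize(cv2.convertScaleAbs(c,alpha=1.6,beta=20),None,fx=5,fy=5,interpolation=cv2.INTER_CUBIC),cv2.COLOR_RGB2BGR))
E
```

```text
319.08596819304614
[ 0.64078227 -0.1491864   0.248     ] [ 0.64362903 -0.14909049  0.137     ] [ 0.68144265 -0.15214274  0.235     ]
[ 0.67627924 -0.17953485  0.257     ] [0.69964338 0.08650581 0.257     ]
```

View pics/w1c.png

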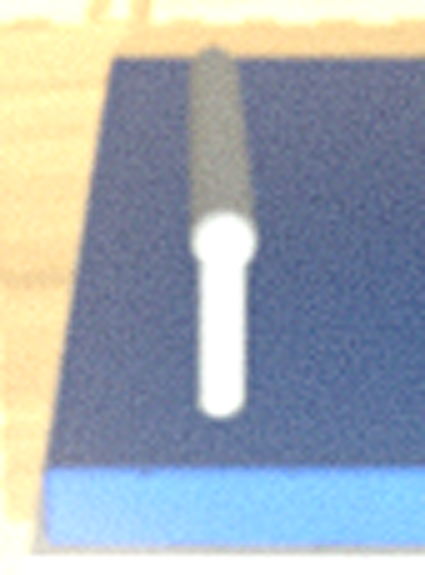

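Emit:
carry_out:
  offset:
    - [-0.044, 0.012, 0]
    - [-0.044, 0.012, 0.08]
    - [-0.044, 0.012, 0.16]
    - [-0.044, 0.012, 0.22]
    - [-0.044, 0.012, 0.27]
    - [-0.044, 0.012, 0.302]
    - [-0.044, 0.012, 0.302]
  turn:
    - [0, 0, 0]
    - [0, 0, 0]
    - [0, 0, 0]
    - [0, 0, 0]
    - [0, 0, 0]
    - [0, 0, 0]
    - [0, 0, 0]

```text
clock: 3.95
tcp_pos: [0.6421, -0.1496, 0.207]
orientation: [-0.136, -3.135, -0.001]
contact_force: [0.0, -0.9, 0.8]
grip_width: 0.0858
```

Emit:
carry_out:
  offset:
    - [0, 0, 0]
    - [0, 0, 0]
    - [0, 0, 0]
    - [0, 0, 0]
    - [0, 0, 0]
    - [0, 0, 0]
  turn:
    - [0, 0, 0]
    - [0, 0, 0]
    - [0, 0, 0]
    - [0, 0, 0]
    - [0, 0, 0]
    - [0, 0, 0]
  hand: 1
  force: 50

```text
clock: 4.55
tcp_pos: [0.6436, -0.1492, 0.2099]
orientation: [0.135, 3.138, 0.0]
contact_force: [-0.4, 0.8, 2.8]
grip_width: 0.0096
```

```bash
python3 - <<'E'
from h import *
state()
f=imaging.grab_frame("wrist"); save(f,"w2.png")
E
```

```text
{'clock': np.float64(4.55), 'tcp_pos': array([ 0.6436, -0.1492,  0.2099]), 'orientation': array([1.3530e-01, 3.1379e+00, 2.0000e-04]), 'contact_force': array([-0.446 ,  0.7948,  2.7835]), 'grip_width': np.float64(0.0096), 'joints': array([ 0.5589,  0.5579, -0.6114,  1.5944,  0.348 ,  1.0995,  1.344 ])}
[[-0.996  0.086  0.001]
 [ 0.086  0.996  0.   ]
 [-0.001  0.    -1.   ]]
```

View pics/w2.png

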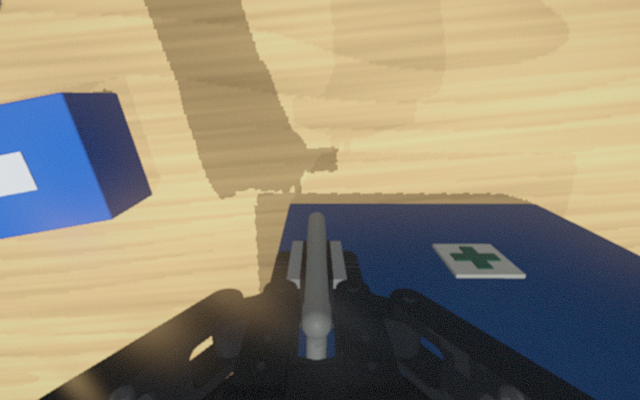

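Emit:
carry_out:
  offset:
    - [0.017, 0.003, 0]
    - [0.034, 0.006, 0]
    - [0.067, 0.014, 0]
    - [0.1, 0.025, 0]
    - [0.132, 0.038, 0]
    - [0.163, 0.053, 0]
    - [0.192, 0.071, 0]
    - [0.221, 0.09, 0]
  turn:
    - [0, 0, 0.0233]
    - [0, 0, 0.0465]
    - [0, 0, 0.0931]
    - [0, 0, 0.1396]
    - [0, 0, 0.1862]
    - [0, 0, 0.2327]
    - [0, 0, 0.2793]
    - [0, 0, 0.3258]

```text
clock: 5.4
tcp_pos: [0.538, -0.0941, 0.2099]
orientation: [0.893, 3.009, 0.003]
contact_force: [5.5, 4.5, -0.5]
grip_width: 0.0097
```

```bash
python3 - <<'E'
from h import *
state()
E
```

```text
{'clock': np.float64(5.4), 'tcp_pos': array([ 0.538 , -0.0941,  0.2099]), 'orientation': array([8.9350e-01, 3.0087e+00, 2.7000e-03]), 'contact_force': array([ 5.4616,  4.5264, -0.4706]), 'grip_width': np.float64(0.0097), 'joints': array([ 0.5182,  0.3581, -0.5647,  1.8741,  0.2285,  0.9702,  0.8462])}
[[-0.838  0.546  0.003]
 [ 0.546  0.838  0.001]
 [-0.002  0.002 -1.   ]]
```

Emit:
carry_out:
  offset:
    - [0.017, 0.003, 0]
    - [0.034, 0.006, 0]
    - [0.067, 0.014, 0]
    - [0.1, 0.025, 0]
    - [0.132, 0.038, 0]
    - [0.163, 0.053, 0]
    - [0.192, 0.071, 0]
    - [0.221, 0.09, 0]
  turn:
    - [0, 0, 0.0233]
    - [0, 0, 0.0465]
    - [0, 0, 0.0931]
    - [0, 0, 0.1396]
    - [0, 0, 0.1862]
    - [0, 0, 0.2327]
    - [0, 0, 0.2793]
    - [0, 0, 0.3258]

```text
clock: 6.2
tcp_pos: [0.4706, 0.0039, 0.2099]
orientation: [1.595, 2.703, 0.005]
contact_force: [10.1, 2.1, -6.2]
grip_width: 0.0091
```

Emit:
carry_out:
  offset:
    - [0.017, 0.003, 0]
    - [0.034, 0.006, 0]
    - [0.067, 0.014, 0]
    - [0.1, 0.025, 0]
    - [0.132, 0.038, 0]
    - [0.163, 0.053, 0]
    - [0.192, 0.071, 0]
    - [0.221, 0.09, 0]
  turn:
    - [0, 0, 0.0233]
    - [0, 0, 0.0465]
    - [0, 0, 0.0931]
    - [0, 0, 0.1396]
    - [0, 0, 0.1862]
    - [0, 0, 0.2327]
    - [0, 0, 0.2793]
    - [0, 0, 0.3258]

```text
clock: 7.0
tcp_pos: [0.4568, 0.1214, 0.2099]
orientation: [2.203, 2.236, 0.005]
contact_force: [10.8, -3.4, -4.7]
grip_width: 0.0097
```

Emit:
carry_out:
  offset:
    - [0.034, 0.006, 0]
    - [0.042, 0.008, 0]
    - [0.042, 0.008, 0]
    - [0.042, 0.008, 0]
  turn:
    - [0, 0, 0.0465]
    - [0, 0, 0.0582]
    - [0, 0, 0.0582]
    - [0, 0, 0.0582]

```text
clock: 7.4
tcp_pos: [0.4604, 0.1426, 0.2099]
orientation: [2.295, 2.142, 0.006]
contact_force: [6.9, 0.4, -1.7]
grip_width: 0.0098
```

```bash
python3 - <<'E'
from h import *
state()
f=imaging.grab_frame("top"); save(f,"t2.png")
for q in("blue_plunger_knob","green_plunger","door"): find(q,"top",f)
f=imaging.grab_frame("scene")
for q in("blue_plunger_knob","green_plunger","door"): find(q,"scene",f)
E
```

```text
{'clock': np.float64(7.4), 'tcp_pos': array([0.4604, 0.1426, 0.2099]), 'orientation': array([2.2949, 2.1423, 0.0061]), 'contact_force': array([ 6.9465,  0.4481, -1.6969]), 'grip_width': np.float64(0.0098), 'joints': array([ 0.0487,  0.2455, -0.5475,  2.0157,  0.1613,  0.9171, -0.6522])}
[[ 0.069  0.998  0.004]
 [ 0.998 -0.069  0.001]
 [ 0.001  0.004 -1.   ]]
top blue_plunger_knob 0.53 [0.5816 0.0266 0.2034] (312, 210)
top blue_plunger_knob 0.39 [ 0.4363 -0.439   0.0951] (462, 266)
top green_plunger 0.58 [0.5041 0.0269 0.2017] (311, 236)
top door 0.79 [0.5579 0.0698 0.1242] (299, 223)
top door 0.16 [ 0.4364 -0.4385  0.096 ] (462, 266)
scene blue_plunger_knob 0.74 [0.6266 0.092  0.2027] (301, 206)
scene blue_plunger_knob 0.55 [0.5793 0.0259 0.208 ] (329, 209)
scene door 0.75 [0.6237 0.0885 0.2027] (303, 207)
```

Emit:
carry_out:
  offset:
    - [0, 0, 0]
    - [0, 0, 0]
    - [0, 0, 0]
    - [0, 0, 0]
    - [0, 0, -0.06]
    - [0, 0, -0.14]
    - [0, 0, -0.23]
    - [0, 0, -0.3]
  turn:
    - [0, 0, 0]
    - [0, 0, 0]
    - [0, 0, 0]
    - [0, 0, 0]
    - [0, 0, 0]
    - [0, 0, 0]
    - [0, 0, 0]
    - [0, 0, 0]
  hand: 0

```text
clock: 8.6
tcp_pos: [0.4582, 0.1426, 0.3619]
orientation: [2.296, 2.143, 0.003]
contact_force: [0.9, 0.5, -0.5]
grip_width: 0.0856
```

Emit:
carry_out:
  offset:
    - [-0.054, 0.065, 0]
    - [-0.108, 0.13, 0]
    - [-0.162, 0.195, 0]
    - [-0.216, 0.258, 0]
    - [-0.216, 0.258, 0]
    - [-0.216, 0.258, 0]
  turn:
    - [0, 0, 0]
    - [0, 0, 0]
    - [0, 0, 0]
    - [0, 0, 0]
    - [0, 0, 0]
    - [0, 0, 0]
  hand: 0.45

```text
clock: 9.2
tcp_pos: [0.5796, 0.025, 0.3586]
orientation: [-2.298, -2.141, 0.001]
contact_force: [-0.7, 0.7, 0.1]
grip_width: 0.0467
```

```bash
python3 - <<'E'
from h import *
state()
f=imaging.grab_frame("wrist"); save(f,"w3.png")
for q in("blue_plunger_knob","green_plunger","door"): find(q,"wrist",f)
print(proj(f,[.581,.026,.204]),proj(f,[.503,.026,.204]))
g=imaging.grab_frame("top")
for q in("blue_plunger_knob","green_plunger","door"): find(q,"top",g)
E
```

```text
{'clock': np.float64(9.2), 'tcp_pos': array([0.5796, 0.025 , 0.3586]), 'orientation': array([-2.2976e+00, -2.1406e+00,  1.1000e-03]), 'contact_force': array([-0.7098,  0.6819,  0.0872]), 'grip_width': np.float64(0.0467), 'joints': array([ 0.2111,  0.27  , -0.4491,  1.6161,  0.1202,  1.2844, -0.3287])}
[[ 0.071  0.997 -0.001]
 [ 0.997 -0.071  0.001]
 [ 0.    -0.001 -1.   ]]
wrist blue_plunger_knob 0.64 [0.584  0.0274 0.2032] (322, 179)
wrist blue_plunger_knob 0.48 [ 0.599 -0.337  0.023] (341, 349)
wrist green_plunger 0.56 [0.5109 0.03   0.2026] (243, 182)
wrist door 0.73 [0.5457 0.0897 0.2458] (266, 116)
[319.19762665 181.65991417] [235.198747   187.26166131]
top blue_plunger_knob 0.18 [ 0.604  -0.4319  0.0722] (455, 215)
top door 0.57 [0.4988 0.0875 0.2054] (290, 238)
```

View pics/w3.png

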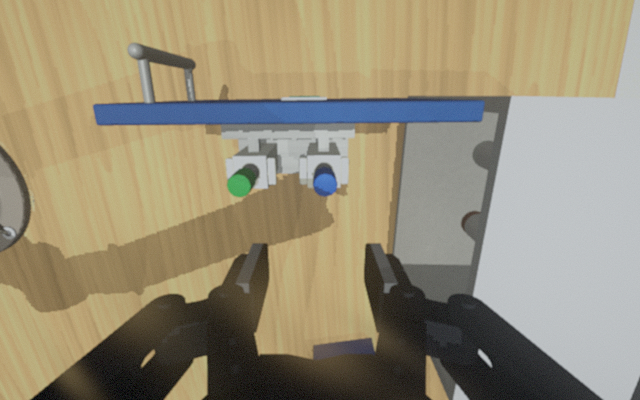

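The wrist view shows the open door as a strip from (95,114) to (482,110). The green knob is near (239,183) and the blue knob near (325,183), in the barrel nearer the hinge.

```bash
cat >> h.py <<'E'
def blue(f,u,v,w=30):
    c=f["pixels"][v-w:v+w,u-w:u+w]; h=cv2.cvtColor(c,cv2.COLOR_RGB2HSV)
    m=((h[...,0]>105)&(h[...,0]<130)&(h[...,1]>150)&(h[...,2]>50)).astype(np.uint8)
    n,l,s,ce=cv2.connectedComponentsWithStats(m); k=1+np.argmax(s[1:,4]); p=np.argwhere(l==k)[:,::-1]+[u-w,v-w]
    return p
E
python3 - <<'E'
from h import *
f=imaging.grab_frame("wrist"); 
p=blue(f,325,183); print(len(p),p.min(0),p.max(0),p.mean(0))
v=f["pixels"][p[:,1],p[:,0]].sum(1); 
c=f["pixels"][160:210,295:355]; cv2.imwrite("pics/w3c.png",cv2.cvtColor(cv2.resize(cv2.convertScaleAbs(c,alpha=1.6,beta=20),None,fx=10,fy=10,interpolation=cv2.INTER_CUBIC),cv2.COLOR_RGB2BGR))
E
```

```text
168 [314 177] [335 194] [326.0297619 185.6547619]
```

View pics/w3c.png

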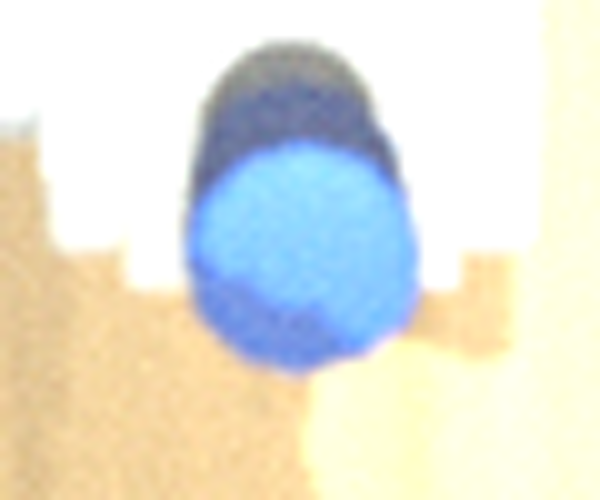

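The crop shows the blue knob's top disc centred at about (325.4,185.5) and 22.8 px across.

```bash
python3 - <<'E'
from h import *
f=imaging.grab_frame("wrist"); X=onz(f,325.4,185.5,.204); print(X, (f["R"]@X+f["t"]), f["fx"]*.023/(f["R"]@X+f["t"])[2]); print(rel([X[0],X[1],.27]))
a,b=onz(f,95,107,.257),onz(f,482,101,.257); print(a,b,np.arctan2(*(b-a)[1::-1]))
E
```

```text
[0.58643804 0.02268555 0.204     ] [ 0.00860252 -0.0096988   0.29595016] 24.798017483537595
[-0.0055  0.0146  0.1789]
[0.42796885 0.10547817 0.257     ] [0.69834426 0.09138385 0.257     ] -0.05208153000264513
```

Emit:
carry_out:
  offset:
    - [-0.005, 0.014, 0.06]
    - [-0.005, 0.014, 0.13]
    - [-0.005, 0.014, 0.178]
    - [-0.005, 0.014, 0.178]
    - [-0.005, 0.014, 0.178]
  turn:
    - [0, 0, 0]
    - [0, 0, 0]
    - [0, 0, 0]
    - [0, 0, 0]
    - [0, 0, 0]

```text
clock: 10.2
tcp_pos: [0.5865, 0.0229, 0.2709]
orientation: [-2.296, -2.144, -0.0]
contact_force: [0.5, -0.3, 1.3]
grip_width: 0.0469
```

```bash
python3 - <<'E'
from h import *
o=state()
f=imaging.grab_frame("wrist"); find("blue_plunger_knob","wrist",f)
print(proj(f,[.5864,.0227,.204]), proj(f,[.5816,.0266,.204]))
cv2.imwrite("pics/w4.png",cv2.cvtColor(cv2.resize(cv2.convertScaleAbs(f["pixels"][140:300,230:430],alpha=1.6,beta=20),None,fx=4,fy=4-.25,interpolation=cv2.INTER_CUBIC),cv2.COLOR_RGB2BGR))
E
```

```text
{'clock': np.float64(10.2), 'tcp_pos': array([0.5865, 0.0229, 0.2709]), 'orientation': array([-2.2965e+00, -2.1437e+00, -3.0000e-04]), 'contact_force': array([ 0.4822, -0.2862,  1.2726]), 'grip_width': np.float64(0.0469), 'joints': array([ 0.2025,  0.3445, -0.441 ,  1.7195,  0.1612,  1.1134, -0.3561])}
[[ 0.069  0.998  0.   ]
 [ 0.998 -0.069  0.   ]
 [ 0.     0.    -1.   ]]
wrist blue_plunger_knob 0.82 [0.5865 0.0291 0.2042] (317, 208)
[317.7829265  217.78611181] [310.0973435  212.71621932]
```

View pics/w4.png

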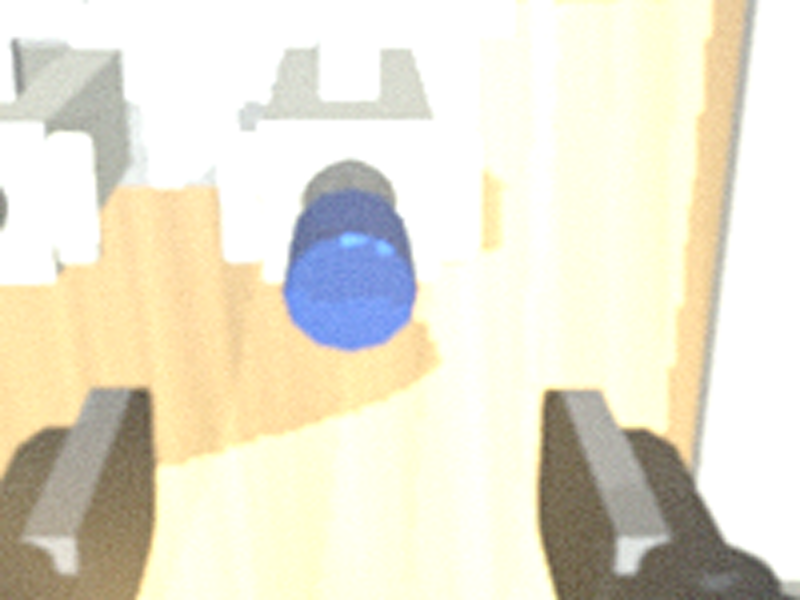

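The closer view puts the knob's top disc at (317.5,217.7). The first view's position at z = 0.204 predicts (317.8,217.8), so the axis at (0.5864, 0.0227) and the top height agree. I go down and grip lightly.

Emit:
carry_out:
  offset:
    - [0, 0, 0.05]
    - [0, 0, 0.1]
    - [0, 0, 0.14]
    - [0, 0, 0.17]
    - [0, 0, 0.17]
    - [0, 0, 0.17]
  turn:
    - [0, 0, 0]
    - [0, 0, 0]
    - [0, 0, 0]
    - [0, 0, 0]
    - [0, 0, 0]
    - [0, 0, 0]

```text
clock: 10.9
tcp_pos: [0.587, 0.0229, 0.1864]
orientation: [2.296, 2.143, 0.002]
contact_force: [0.3, 0.0, 0.2]
grip_width: 0.0471
```

Emit:
carry_out:
  offset:
    - [0, 0, 0]
    - [0, 0, 0]
    - [0, 0, 0]
    - [0, 0, 0]
    - [0, 0, 0]
    - [0, 0, 0]
  turn:
    - [0, 0, 0]
    - [0, 0, 0]
    - [0, 0, 0]
    - [0, 0, 0]
    - [0, 0, 0]
    - [0, 0, 0]
  hand: 1
  force: 25

```text
clock: 11.5
tcp_pos: [0.5872, 0.0229, 0.1867]
orientation: [2.295, 2.142, 0.003]
contact_force: [-1.2, 0.1, 6.4]
grip_width: 0.0223
```

Emit:
carry_out:
  offset:
    - [0, 0, -0.006]
    - [0, 0, -0.012]
    - [0, 0, -0.02]
    - [0, 0, -0.028]
    - [0, 0, -0.036]
    - [0, 0, -0.044]
    - [0, 0, -0.052]
    - [0, 0, -0.06]
  turn:
    - [0, 0, 0]
    - [0, 0, 0]
    - [0, 0, 0]
    - [0, 0, 0]
    - [0, 0, 0]
    - [0, 0, 0]
    - [0, 0, 0]
    - [0, 0, 0]

```text
clock: 12.3
tcp_pos: [0.5864, 0.0227, 0.2157]
orientation: [2.297, 2.143, 0.0]
contact_force: [3.1, 1.5, -3.9]
grip_width: 0.0224
```

Emit:
carry_out:
  offset:
    - [0, 0, -0.008]
    - [0, 0, -0.016]
    - [0, 0, -0.024]
    - [0, 0, -0.032]
    - [0, 0, -0.04]
    - [0, 0, -0.04]
    - [0, 0, -0.04]
    - [0, 0, -0.04]
  turn:
    - [0, 0, 0]
    - [0, 0, 0]
    - [0, 0, 0]
    - [0, 0, 0]
    - [0, 0, 0]
    - [0, 0, 0]
    - [0, 0, 0]
    - [0, 0, 0]

```text
clock: 13.1
tcp_pos: [0.5864, 0.0227, 0.2355]
orientation: [2.296, 2.143, 0.0]
contact_force: [1.6, 0.3, -1.4]
grip_width: 0.0224
```

```bash
python3 - <<'E'
from h import *
state()
f=imaging.grab_frame("scene"); g=imaging.grab_frame("wrist")
for q in("blue_plunger_mark","green_plunger","door"): find(q,"wrist",g,1); find(q,"scene",f,1)
a=cv2.resize(g["pixels"][100:300,230:430],(400,400),interpolation=cv2.INTER_CUBIC)
u,v=proj(f,[.587,.023,.18]).astype(int); print(u,v); b=cv2.resize(f["pixels"][v-50:v+50,u-50:u+50],(400,400),interpolation=cv2.INTER_CUBIC)
cv2.imwrite("pics/end.png",cv2.cvtColor(cv2.convertScaleAbs(np.hstack([a,b]),alpha=1.5,beta=10),cv2.COLOR_RGB2BGR))
E
```

```text
{'clock': np.float64(13.1), 'tcp_pos': array([0.5864, 0.0227, 0.2355]), 'orientation': array([2.2964e+00, 2.1434e+00, 4.0000e-04]), 'contact_force': array([ 1.6257,  0.3234, -1.3537]), 'grip_width': np.float64(0.0224), 'joints': array([ 0.1964,  0.3772, -0.4359,  1.7595,  0.181 ,  1.0441, -0.3728])}
[[ 0.069  0.998  0.   ]
 [ 0.998 -0.069 -0.   ]
 [ 0.     0.    -1.   ]]
wrist blue_plunger_mark 0.9 [0.5858 0.0334 0.2496] (315, 266)
scene blue_plunger_mark 0.18 [0.5754 0.0311 0.1455] (328, 218)
wrist green_plunger 0.62 [0.5106 0.0339 0.1994] (182, 227)
scene green_plunger 0.55 [0.5062 0.0269 0.1994] (341, 232)
wrist door 0.58 [0.571  0.0877 0.2611] (258, 138)
scene door 0.79 [0.5436 0.0842 0.1502] (317, 234)
329 210
```

View pics/end.png

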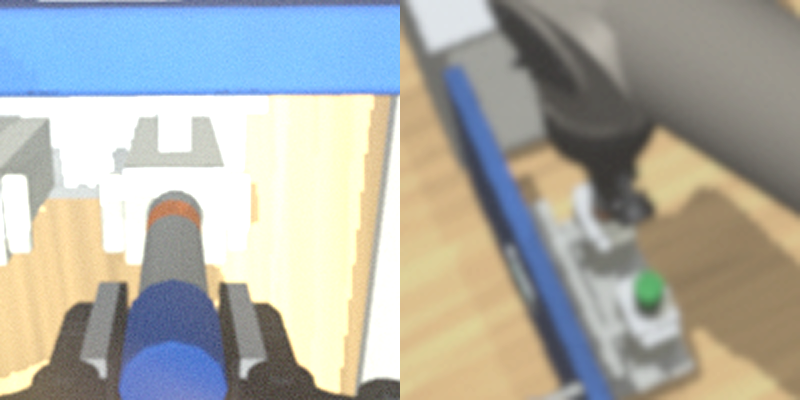

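The orange band, at (174,213) in the left half, is wholly out, with plain steel between it and the mouth and no black showing. The green knob is down and the door is open.

```bash
python3 -c "
from h import *
r.hand_in(); state()"
```

```text
the job is handed in; nothing more can be done
the job is handed in; nothing more can be done
```

The job is handed in: the door stands open at about square, and the blue plunger is held about 49 mm up in the gripper. No verdict came back.

- **Door:** I gripped the bar handle from above and swung the door about 89° along its arc. The wrist force stayed around 12 N at most, and I let go of the handle.
- **Blue plunger:** It sits in the barrel nearer the hinge. I gripped its knob at 25 N and drew it straight up. Side forces read 3.5 N or less at every reading.
- **Last checks (13 s on the clock):** The grip opening was steady at 22.4 mm, so the knob had not slipped. The wrist picture shows the whole orange band out with bare steel below it, and no black band. The green knob is still down, with its top at about z = 0.20 m.
- **Disagreements:** The network's plunger positions were up to about 7 mm off sideways from my two-view measurement, because it reports the middle of the visible surface. I went by the two-view measurement. Its scene-camera reading of the orange band had a low score (0.18), so I ignored it.
- **Not checked:** I did not measure the other objects on the table again at the end; nothing went near them.

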